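# Line up the laundry containers by height

### The arm

A 6-joint arm with a two-finger parallel gripper is mounted at the origin on the work surface. World frame = base frame: x ahead of the robot, y to its left, z up, the work surface at z = 0. Lengths are in m, angles in rad, forces in N, time in s.
With the tool pointing down it reaches from about 0.425 to 0.95 m from the base axis. Payload 3.5 kg.
Tool frame: the origin (TCP) lies on the centre line of the jaws, within the pads' length; the fingertips stand 17 mm ahead of it and the grasp point (between the pads) lies 2 mm behind it; z points along the fingers, y is the line along which they close (so a half turn about z gives the same grasp; the last joint's range is limited). The gripper opens to 85 mm and grips with 20 to 120 N. Pads are 22 mm wide; open, the fingers measure 114 mm over their backs; the gripper's body (76 mm by 85 mm) begins 54 mm behind the grasp point. The pads swing forward as they close: fully open they stand 13 mm farther back than shut.
Start: joints at [-1.274, 0.286, 1.577, -0, 1.279, -0.15], TCP at [0.292, -0.609, 0.248] pointing down, gripper open.
Joint ranges: [-2.77, 2.77], [-0.9, 2.22], [0.21, 2.48], [-1.53, 4.67], [0.24, 2.81], [-2.84, 2.84]. Speed limits (rad/s): [2.79, 2.79, 3.14, 3.14, 3.14, 3.14].

### API

Orientations are given as a unit quaternion [x, y, z, w].
In Python, from plant import ctrl gives the robot as it stands. The module is installed in compiled form; this text tells all that it offers.
- The arm moves only by the tool drive_tool, never from a script. Its argument "moves" is a list of rows, each a list of 3 entries, a list of its own where there are three numbers: the turn, a rotation vector about the tool's x, y, z in rad, then the shift along the tool's x, y, z in m, then the finger opening in m, from 0 to 0.0854. A call has 1 to 5 rows; each row shifts and turns the commanded pose from where the row before left it, along the tool's axes as they then stand; what a row does not reach is not made up. A row lasts 1/8 s, in which the tool goes at most 62.5 mm and 10.7 degrees, less where a joint would pass 70% of its speed; a pose out of reach is approached as far as the arm can. A call with a gripper value outside its range is refused whole. The fingers move at their own pace and stop on an object; "grip_force" is the grip in N (left out, the last holds). Time passes only in rows, so rows that do not move let the fingers close. It gives the time, the measured TCP pose, the force, the opening and the grip force at its end, in the units of the state.
- ctrl.get_state(): the state, without advancing time (a new reading comes with each control period).
- ctrl.read_camera(name): name is "scene" or "top"; returns a dict with "image" (420x560x3 uint8, red, green, blue), "fx", "fy", "cx", "cy" (pixels), "dist" ([k1, k2, p1, p2, k3] as OpenCV has them; the pictures are not rectified), "R" (3x3) and "t" (3): a world point X has camera coordinates R X + t. Camera axes: x right, y down, z forward; pixel columns grow to the right and rows downward; lengths in m; the calibration is good to about 2 mm. A picture is of the moment at which its call begins. There is no depth.
- ctrl.sign_off(): hands the job in; it is judged then, once.
The state is a dict: "time": time; "qpos": joint angles; "dq": joint speeds; "joint_efforts": joint torques, N m; "eef_pos": TCP position; "tcp_rot": TCP orientation; "contact_force": force on the tool from outside, world axes, zero at the start; "wrist_torque": the same for the moment, N m; "opening": opening from 0.0 (shut) to 1.0 (fully open); "finger_force": force on a finger pad.
Only numpy, scipy, OpenCV 4.12 (cv2) and the standard library are available. Lean on these libraries where they do the work, as an engineer would, in place of code of your own. Each camera call takes 0.05 s, during which the arm holds its last target. There are 200 camera calls.

### The job

Line up the four white, grey-topped laundry containers on the ledge by height, one in the middle of each drip coaster: the tallest next to the lint bin, stepping down to the shortest beside the coin dish. Stand them upright and set them down, do not drop them, and leave the amber spray bottle where it stands.

Things in the scene. Friction and masses are not known exactly. Their poses are not given: they have to be found in the camera images.
- bottle: The tallest: a bottle, 152 mm tall; body 54 mm in diameter up to 126 mm, then a sloping shoulder and a 32 mm screw cap. About 280 g. White plastic, grey top, loose, upright on the counter at the start; round and straight-sided, any grasp yaw will do. Origin at the centre of its underside, z up. Grip the body about 112 mm above the underside.
- flask: The second tallest: a flask, 124 mm tall; body 50 mm in diameter up to 102 mm, then a 40 mm flip cap. About 220 g. White plastic, grey top, loose, upright on the counter at the start; round and straight-sided, any grasp yaw will do. Origin at the centre of its underside, z up. Grip the body about 84 mm above the underside.
- canister: The third: a canister with a full-width flat lid, 96 mm tall, 56 mm in diameter all the way up. About 240 g. White plastic, grey top, loose, upright on the counter at the start; round and straight-sided, any grasp yaw will do. Origin at the centre of its underside, z up. Grip about 60 mm above the underside.
- jar: The shortest: a jar with a full-width lid, 68 mm tall, 52 mm in diameter all the way up. About 150 g. White plastic, grey top, loose, upright on the counter at the start; round and straight-sided, any grasp yaw will do. Origin at the centre of its underside, z up. Grip about 34 mm above the underside.
- coaster_a: One of four identical grey drip coasters, 80 mm across, 4 mm thick, fixed in a row (about 88 mm apart, a few mm out of line) on the white ledge, a fixed board 530 mm long, 110 mm deep and 40 mm high; which letter is where in the row varies. Origin at the centre of its underside, on the ledge's top; its top face is 4 mm higher, 44 mm above the counter.
- coaster_b: One of four identical grey drip coasters, 80 mm across, 4 mm thick, fixed in a row (about 88 mm apart, a few mm out of line) on the white ledge, a fixed board 530 mm long, 110 mm deep and 40 mm high; which letter is where in the row varies. Origin at the centre of its underside, on the ledge's top; its top face is 4 mm higher, 44 mm above the counter.
- coaster_c: One of four identical grey drip coasters, 80 mm across, 4 mm thick, fixed in a row (about 88 mm apart, a few mm out of line) on the white ledge, a fixed board 530 mm long, 110 mm deep and 40 mm high; which letter is where in the row varies. Origin at the centre of its underside, on the ledge's top; its top face is 4 mm higher, 44 mm above the counter.
- coaster_d: One of four identical grey drip coasters, 80 mm across, 4 mm thick, fixed in a row (about 88 mm apart, a few mm out of line) on the white ledge, a fixed board 530 mm long, 110 mm deep and 40 mm high; which letter is where in the row varies. Origin at the centre of its underside, on the ledge's top; its top face is 4 mm higher, 44 mm above the counter.
- lint_bin: Lint bin: round, dark metal, its bright steel domed lid has a slot, 70 mm in diameter, 153 mm tall, fixed on one end of the ledge (either end), in line with the coasters, 88 mm from the centre of the nearest. A small blue coin dish (64 mm across, 22 mm high) is fixed at the other end. Origin at the centre of its underside, on the ledge's top.
- spray: Amber spray bottle, black trigger head, a bystander among the containers: 56 mm in diameter, 161 mm tall; the head reaches 45 mm to its -x side and 27 mm to its +x side. Origin at the centre of its underside, z up. Not to be moved. A small clear measuring cup (58 mm across, 45 mm high), not listed, also stands among the containers.
There are look-alikes about, which are no part of the job. Leave any yellow look-alike of the canister alone. Leave any pink look-alike of the jar alone.

How it is judged:
At the end, for the whole second after the job is handed in: Each container stands upright (within 0.1 rad) on a coaster, its centre within 13 mm of the coaster's centre, in order of height along the row: bottle on the coaster next to the lint bin, then flask, canister, and jar on the far one; all released and at rest (((horizontal distance between bottle and coaster_a below 0.013 m and z of bottle in the frame of coaster_a between 0.001 and 0.008 m) or (horizontal distance between bottle and coaster_b below 0.013 m and z of bottle in the frame of coaster_b between 0.001 and 0.008 m) or (horizontal distance between bottle and coaster_c below 0.013 m and z of bottle in the frame of coaster_c between 0.001 and 0.008 m) or (horizontal distance between bottle and coaster_d below 0.013 m and z of bottle in the frame of coaster_d between 0.001 and 0.008 m)) and horizontal distance between bottle and lint_bin between 0.058 and 0.118 m and angle between each of bottle, flask, canister, jar's own z axis and vertical below 0.1 rad and linear speed of each of bottle, flask, canister, jar below 0.02 m/s and angular speed of each of bottle, flask, canister, jar below 0.2 rad/s and contact force between each of bottle, flask, canister, jar and the fingers below 0.1 N and ((horizontal distance between flask and coaster_a below 0.013 m and z of flask in the frame of coaster_a between 0.001 and 0.008 m) or (horizontal distance between flask and coaster_b below 0.013 m and z of flask in the frame of coaster_b between 0.001 and 0.008 m) or (horizontal distance between flask and coaster_c below 0.013 m and z of flask in the frame of coaster_c between 0.001 and 0.008 m) or (horizontal distance between flask and coaster_d below 0.013 m and z of flask in the frame of coaster_d between 0.001 and 0.008 m)) and horizontal distance between flask and lint_bin between 0.146 and 0.206 m and ((horizontal distance between canister and coaster_a below 0.013 m and z of canister in the frame of coaster_a between 0.001 and 0.008 m) or (horizontal distance between canister and coaster_b below 0.013 m and z of canister in the frame of coaster_b between 0.001 and 0.008 m) or (horizontal distance between canister and coaster_c below 0.013 m and z of canister in the frame of coaster_c between 0.001 and 0.008 m) or (horizontal distance between canister and coaster_d below 0.013 m and z of canister in the frame of coaster_d between 0.001 and 0.008 m)) and horizontal distance between canister and lint_bin between 0.234 and 0.294 m and ((horizontal distance between jar and coaster_a below 0.013 m and z of jar in the frame of coaster_a between 0.001 and 0.008 m) or (horizontal distance between jar and coaster_b below 0.013 m and z of jar in the frame of coaster_b between 0.001 and 0.008 m) or (horizontal distance between jar and coaster_c below 0.013 m and z of jar in the frame of coaster_c between 0.001 and 0.008 m) or (horizontal distance between jar and coaster_d below 0.013 m and z of jar in the frame of coaster_d between 0.001 and 0.008 m)) and horizontal distance between jar and lint_bin between 0.322 and 0.382 m); the robot touches nothing.
It fails at once if a container is dropped: it moves faster than 0.7 m/s (a fall of more than 25 mm) while the fingers do not hold it ((linear speed of bottle above 0.7 m/s and contact force between bottle and the fingers below 0.1 N) or (linear speed of flask above 0.7 m/s and contact force between flask and the fingers below 0.1 N) or (linear speed of canister above 0.7 m/s and contact force between canister and the fingers below 0.1 N) or (linear speed of jar above 0.7 m/s and contact force between jar and the fingers below 0.1 N)).
It fails at once if the spray bottle is moved by more than 30 mm or tipped by more than 0.3 rad (distance of spray from where it was at the start of the episode above 0.03 m or angle between spray's own z axis and vertical above 0.3 rad).
It also fails if it takes over 99 s, if anything falls off the work surface, if the arm or the gripper's body presses on something with over 40 N, if the wrist force passes 120 N, or if a joint passes its speed limit or range.

## Working session

There is one attempt and no reset: what is moved stays moved. The work goes in short steps, Python scripts to look and compute and a tool call to move; the robot and the scene stay as the last step left them, time stands still between calls to the robot, and variables do not carry over. Pictures are saved under pics/ and viewed, at most 14 in all, crops included, and the job is handed in when it is done.

Besides the shell and the picture viewer there is one more tool, called after "Call:" as name(argument=value, ...), one argument or row to a line, values as JSON. drive_tool: Moves the arm, as the interface text tells. Its arguments: {"type":"object","properties":{"moves":{"type":"array","items":{"type":"array"}},"grip_force":{"type":"number"}},"required":["moves"]}

```bash
mkdir -p pics; cat > h.py <<'E'
import numpy as np, cv2
from plant import ctrl
def cam(n,f=None):
    c=ctrl.read_camera(n)
    if f: cv2.imwrite('pics/'+f,c['image'][:,:,::-1])
    c['K']=np.array([[c['fx'],0,c['cx']],[0,c['fy'],c['cy']],[0,0,1.]]);return c
def ray(c,uv,z):
    p=cv2.undistortPoints(np.array([[uv]],float),c['K'],np.array(c['dist'],float))[0,0]
    R=np.array(c['R']);o=-R.T@np.array(c['t']);d=R.T@np.array([p[0],p[1],1.])
    return (o+d*(z-o[2])/d[2])
def proj(c,X):
    return cv2.projectPoints(np.array(X,float).reshape(-1,1,3),cv2.Rodrigues(np.array(c['R']))[0],np.array(c['t'],float),c['K'],np.array(c['dist'],float))[0][:,0]
E
python3 - <<'E'
from h import *
for n in('scene','top'):
    c=cam(n,n+'0.png');R=np.array(c['R']);print(n,-R.T@np.array(c['t']),R[2])
s=ctrl.get_state();print(s)
E
```

```text
scene [ 1.22266017 -0.01575242  0.85053852] [-0.67098189  0.01691522 -0.74128077]
top [0.24460785 0.00167022 1.61793209] [ 0.15691975  0.01279253 -0.9875285 ]
{'time': 0.1, 'qpos': array([-1.27396975e+00,  2.87118261e-01,  1.57804617e+00, -9.69659836e-06,
        1.27860766e+00, -1.49952670e-01]), 'dq': array([ 2.94903077e-04, -2.87698210e-03, -2.51749368e-03,  9.37175049e-05,
       -8.16435571e-05,  1.58814165e-03]), 'joint_efforts': array([-1.26937637e-03, -4.07295763e+01, -2.93698025e+01, -2.32853281e-04,
        3.47187968e-03, -6.12435702e-08]), 'eef_pos': array([ 0.29152882, -0.60817149,  0.24704957]), 'tcp_rot': array([ 9.75151239e-01,  2.21537524e-01, -8.45821622e-05, -1.08643667e-03]), 'contact_force': array([-0.22351342, -0.69199947, -0.32664758]), 'wrist_torque': array([ 0.06838713, -0.02717428, -0.002388  ]), 'finger_force': 0.0, 'opening': 1.0019609690951232}
```

View pics/top0.png

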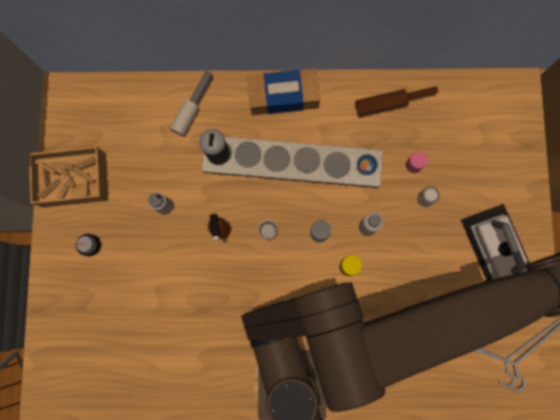

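View pics/scene0.png

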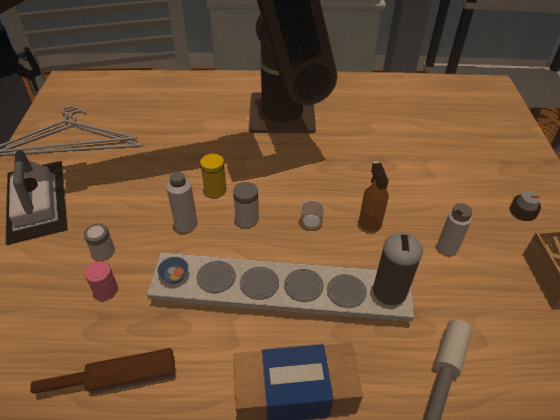

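The top view shows the lint bin at (213,145), coasters at (248,155), (277,158), (307,160) and (337,165), and the dish at (367,164). White containers are at (158,203), (372,222), (320,230) and (430,196), with the spray at (217,227) and the cup at (268,230). The scene view shows the same things: tall ones at (182,200) and (453,230), canister (246,205), jar (98,242).

```bash
python3 - <<'E'
from h import *
t=cam('top');s=cam('scene')
# crops
cv2.imwrite('pics/topc.png',cv2.resize(t['image'][120:270,140:450,::-1],None,fx=2.55,fy=2.55,interpolation=cv2.INTER_CUBIC))
def tri(a,b):
    # intersect two rays
    L=[]
    for c,p in((t,a),(s,b)):
        p0=ray(c,p,0);p1=ray(c,p,.3);d=(p1-p0)/np.linalg.norm(p1-p0);L.append((p0,np.eye(3)-np.outer(d,d)))
    X=np.linalg.solve(sum(M for _,M in L),sum(M@p for p,M in L));return X.round(4),[np.linalg.norm(M@(X-p)).round(4) for p,M in L]
for n,a,b in(('tallR',(373.5,218),(177,178)),('tallL',(156.5,200),(461,211)),('can',(320,230),(246,191)),('jar',(430,195),(97,233)),('bin',(212,139),(402,244)),('cup',(268,229),(312,210))): print(n,tri(a,b))
# coaster ellipses in scene & top
for n,c,pts in(('top',t,[(248,155),(277,158),(307,160),(337,165)]),('scene',s,[(216,277),(260,283),(304,285),(347,291)])):
    g=c['image'].astype(int);r=np.hypot
    for p in pts: print(n,p,ray(c,p,.044)[:2].round(4), g[p[1],p[0]])
    hsv=cv2.cvtColor(c['image'],cv2.COLOR_RGB2HSV)
    for p in pts:
        v=cv2.GaussianBlur(c['image'],(3,3),0).copy();m=np.zeros((422,562),np.uint8)
        cv2.floodFill(v,m,p,(255,0,0),(6,)*3,(6,)*3,4|cv2.FLOODFILL_FIXED_RANGE|(255<<8)|cv2.FLOODFILL_MASK_ONLY)
        q=max(cv2.findContours(m[1:-1,1:-1],0,1)[0],key=cv2.contourArea);e=cv2.fitEllipse(q);print('  ell',np.round(e[0],1),np.round(e[1],1),ray(c,e[0],.044)[:2].round(4))
for p in(t,(373,218)),(t,(320,230)),(t,(430,195)),(t,(373,228)),(s,(182,205)),(s,(177,178)),(s,(246,191)),(s,(246,210)): print(p[1],p[0]['image'][p[1][1],p[1][0]])
E
```

```text
tallR (array([ 0.4549, -0.2254,  0.1508]), [np.float64(0.0005), np.float64(0.0005)])
tallL (array([0.5144, 0.3773, 0.117 ]), [np.float64(0.0016), np.float64(0.0016)])
can (array([ 0.4302, -0.0827,  0.09  ]), [np.float64(0.0001), np.float64(0.0001)])
jar (array([ 0.5336, -0.4029,  0.0617]), [np.float64(0.0009), np.float64(0.0009)])
bin (array([0.6679, 0.2113, 0.19  ]), [np.float64(0.0007), np.float64(0.0007)])
cup (array([0.44  , 0.0673, 0.0399]), [np.float64(0.0014), np.float64(0.0014)])
top (248, 155) [0.6613 0.1253] [102  91  82]
top (277, 158) [0.6515 0.0391] [107  94  83]
top (307, 160) [ 0.6448 -0.0498] [107  95  83]
top (337, 165) [ 0.629  -0.1383] [102  93  81]
  ell [247.7 153.9] [22.1 23. ] [0.6648 0.1264]
  ell [276.4 158.2] [22.4 23.4] [0.6509 0.0408]
  ell [306.6 160. ] [22.4 23.1] [ 0.6448 -0.0486]
  ell [336.7 165.1] [21.4 23. ] [ 0.6288 -0.1376]
scene (216, 277) [ 0.6355 -0.1365] [95 85 75]
scene (260, 283) [ 0.6499 -0.0464] [94 84 75]
scene (304, 285) [0.6544 0.0424] [96 85 77]
scene (347, 291) [0.6688 0.1282] [95 86 76]
  ell [215.9 276.7] [29.  36.7] [ 0.6348 -0.1368]
  ell [259.3 283.6] [29.4 36.3] [ 0.6513 -0.0477]
  ell [303.4 285.3] [29.9 37.1] [0.6551 0.0411]
  ell [346.1 291.1] [30.2 37.1] [0.669  0.1263]
(373, 218) [104  94  84]
(320, 230) [108  98  89]
(430, 195) [176 153 136]
(373, 228) [141 122 109]
(182, 205) [90 75 67]
(177, 178) [94 82 72]
(246, 191) [94 83 72]
(246, 210) [90 76 66]
```

View pics/topc.png

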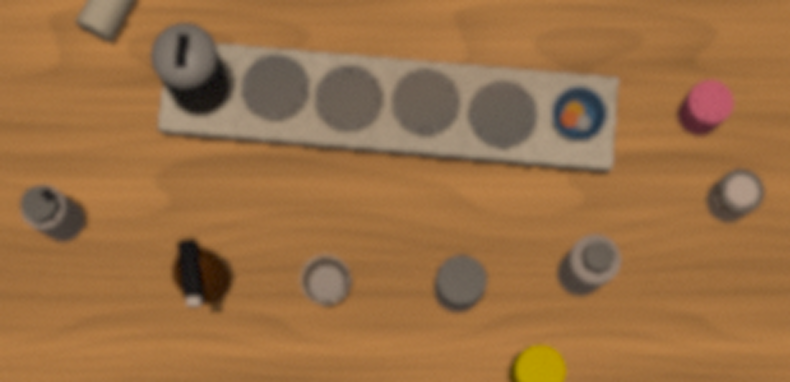

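Call:
drive_tool(
  moves=[
    [[0,0,0],[0.06,-0.016,0],0.08],
    [[0,0,0],[0.06,-0.016,0],0.08],
    [[0,0,0],[0.06,-0.016,0],0.08],
    [[0,0,0],[0.06,-0.016,0],0.08],
    [[0,0,0],[0.06,-0.016,0],0.08],
  ],
  grip_force=50,
)

```text
time: 0.82
eef_pos: [0.5289, -0.4054, 0.2482]
tcp_rot: [0.975, 0.221, -0.0, -0.0]
contact_force: [0.0, -0.6, 1.0]
opening: 0.935
finger_force: 0.0
```

Call:
drive_tool(
  moves=[
    [[0,0,-0.165],[0,0,0.02],0.08],
    [[0,0,-0.165],[0,0,0.02],0.08],
    [[0,0,-0.165],[0,0,0.02],0.08],
    [[0,0,-0.165],[0,0,0.02],0.08],
    [[0,0,-0.165],[0,0,0.02],0.08],
  ],
)

```text
time: 1.45
eef_pos: [0.5276, -0.4067, 0.1474]
tcp_rot: [0.803, 0.596, -0.0, -0.0]
contact_force: [-0.1, 0.6, -0.8]
opening: 0.938
finger_force: 0.0
```

Call:
drive_tool(
  moves=[
    [[0,0,-0.165],[0,0,0],0.08],
    [[0,0,0],[0,0,0],0.08],
  ],
)

```text
time: 1.7
eef_pos: [0.5275, -0.4068, 0.1477]
tcp_rot: [0.753, 0.657, -0.0, -0.001]
contact_force: [-0.2, 1.1, 0.1]
opening: 0.935
finger_force: 0.0
```

```bash
cat >> h.py <<'E'
from scipy.spatial.transform import Rotation
def go(x,y,z,th=1.44):
    s=ctrl.get_state();R=Rotation.from_quat(s['tcp_rot']);d=np.array([x,y,z])-s['eef_pos']
    D=Rotation.from_matrix(np.array([[np.cos(th),np.sin(th),0],[np.sin(th),-np.cos(th),0],[0,0,-1]]).T.T)
    print('t',round(s['time'],2),'pos',s['eef_pos'].round(4),'shift',R.inv().apply(d).round(4),'turn',(R.inv()*D).as_rotvec().round(3),'op',round(s['opening'],3),'F',s['contact_force'].round(1),'ff',np.round(s['finger_force'],1))
E
python3 -c "
from h import *
go(.536,-.4005,.032)
t=cam('top');s=cam('scene')
def lid(c,p,z):
    v=cv2.GaussianBlur(c['image'],(3,3),0);m=np.zeros((422,562),np.uint8)
    cv2.floodFill(v,m,p,(255,0,0),(9,)*3,(9,)*3,4|cv2.FLOODFILL_FIXED_RANGE|(255<<8)|cv2.FLOODFILL_MASK_ONLY)
    q=max(cv2.findContours(m[1:-1,1:-1],0,1)[0],key=cv2.contourArea);e=cv2.fitEllipse(q);print(np.round(e[0],1),np.round(e[1],1),ray(c,e[0],z)[:2].round(4))
lid(t,(320,230),.096);lid(s,(246,191),.096);lid(t,(373,217),.152);lid(s,(177,178),.152);lid(t,(155,199),.124);lid(s,(461,211),.124)
"
```

```text
t 1.7 pos [ 0.5275 -0.4068  0.1477] shift [0.0073 0.0077 0.1157] turn [-0.001 -0.001 -0.005] op 0.935 F [-0.2  1.1  0.1] ff 0.0
[320.6 229.1] [16.3 16.9] [ 0.4318 -0.0842]
[245.  189.8] [15. 22.] [ 0.4327 -0.0844]
[374. 220.] [ 8.3 12.6] [ 0.4493 -0.2258]
[176.4 176.4] [ 7.1 12.4] [ 0.451  -0.2276]
[154.5 200.9] [ 8.1 13.3] [0.5102 0.3795]Traceback (most recent call last):
  File "<string>", line 9, in <module>
    lid(t,(320,230),.096);lid(s,(246,191),.096);lid(t,(373,217),.152);lid(s,(177,178),.152);lid(t,(155,199),.124);lid(s,(461,211),.124)
                                                                                                                  ~~~^^^^^^^^^^^^^^^^^^
  File "<string>", line 8, in lid
    q=max(cv2.findContours(m[1:-1,1:-1],0,1)[0],key=cv2.contourArea);e=cv2.fitEllipse(q);print(np.round(e[0],1),np.round(e[1],1),ray(c,e[0],z)[:2].round(4))
                                                                       ~~~~~~~~~~~~~~^^^
cv2.error: OpenCV(4.12.0) /io/opencv/modules/imgproc/src/shapedescr.cpp:361: error: (-201:Incorrect size of input array) There should be at least 5 points to fit the ellipse in function 'fitEllipseNoDirect'
```

Call:
drive_tool(
  moves=[
    [[0,0,0],[0.007,0.008,0.02],0.08],
    [[0,0,0],[0,0,0.04],0.08],
    [[0,0,0],[0,0,0.04],0.08],
    [[0,0,0],[0,0,0.016],0.08],
    [[0,0,0],[0,0,0],0.045],
  ],
)

```text
time: 2.42
eef_pos: [0.536, -0.4001, 0.0305]
tcp_rot: [0.753, 0.658, -0.0, -0.002]
contact_force: [0.8, -0.2, 0.8]
opening: 0.749
finger_force: 0.0
```

Call:
drive_tool(
  moves=[
    [[0,0,0],[0,0,0],0.04],
    [[0,0,0],[0,0,0],0.04],
    [[0,0,0],[0,0,0],0.04],
    [[0,0,0],[0,0,0],0.04],
  ],
)

```text
time: 2.92
eef_pos: [0.537, -0.4016, 0.0336]
tcp_rot: [0.753, 0.658, 0.0, 0.001]
contact_force: [0.7, 0.6, 2.4]
opening: 0.594
finger_force: 52.3
```

Call:
drive_tool(
  moves=[
    [[0,0,0],[0,0,-0.025],0.04],
    [[0,0,0],[0,0,-0.05],0.04],
    [[0,0,0],[0,0,-0.035],0.04],
    [[0,0,0],[0.025,0.006,0],0.04],
    [[0,0,0],[0.05,0.01,0],0.04],
  ],
)

```text
time: 3.55
eef_pos: [0.5619, -0.328, 0.1411]
tcp_rot: [0.754, 0.657, 0.0, -0.001]
contact_force: [1.0, 0.7, -2.3]
opening: 0.596
finger_force: 52.5
```

Call:
drive_tool(
  moves=[
    [[0,0,0],[0.055,0.011,0],0.04],
    [[0,0,0],[0.055,0.011,0],0.04],
    [[0,0,0],[0.05,0.01,0],0.04],
    [[0,0,0],[0.03,0.01,0],0.04],
    [[0,0,0],[0.01,0,0],0.04],
  ],
)

```text
time: 4.18
eef_pos: [0.6299, -0.1326, 0.1397]
tcp_rot: [0.752, 0.659, -0.001, -0.002]
contact_force: [0.3, -0.1, -1.5]
opening: 0.594
finger_force: 52.5
```

```bash
python3 -c "
from h import *
go(.632,-.137,.078);cam('scene','s1.png')"; python3 - <<'E'
import cv2;i=cv2.imread('pics/s1.png');cv2.imwrite('pics/s1c.png',cv2.resize(i[170:350,80:320],None,fx=3,fy=3,interpolation=2))
E
```

```text
t 4.17 pos [ 0.6299 -0.1326  0.1397] shift [-0.0042  0.0029  0.0617] turn [-0.004 -0.001  0.   ] op 0.594 F [ 0.3 -0.1 -1.5] ff 52.5
```

View pics/s1c.png

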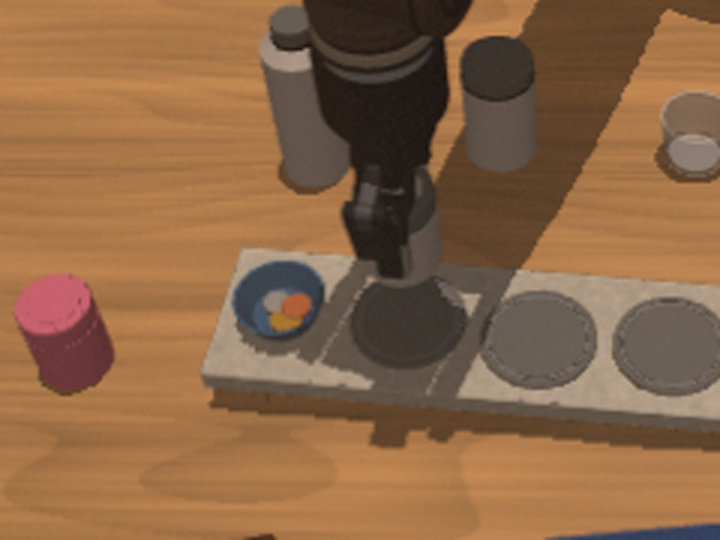

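The crop shows the held jar just behind the coaster. Its right edge is at crop (438,250) and the front finger partly covers it. I'll check its offset against the projected axis.

```bash
python3 -c "
from h import *
c=cam('scene');print(proj(c,[[.63,-.1326,.14],[.63,-.1326,.106],[.63,-.1066,.13],[.63,-.1586,.13]])*1)
# right edge scan on rows
for r in (240,250,255): print(r,c['image'][r,205:235].sum(1))"
```

```text
[[213.88650274 244.76383809]
 [215.46709416 255.93414694]
 [227.9292162  248.18898819]
 [200.80067053 248.03349592]]
240 [139 130 141 113  95 112  93  87  90  90  94  90 140 160 157 154 151 145
 140 142 204 219 213 216 209 214 212 206 209 212]
250 [ 93  91  95  92  89  89  85  85  92  90 105 163 230 247 248 246 238 240
 235 231 223 214 211 207 214 209 205 203 198 205]
255 [ 97  96  99 103  91  93  88  92  95 183 207 181 214 242 250 248 241 242
 237 229 226 219 214 227 221 226 227 223 220 224]
```

Call:
drive_tool(
  moves=[
    [[0,0,0],[-0.002,0.003,0.02],0.04],
    [[0,0,0],[0,0,0.02],0.04],
    [[0,0,0],[0,0,0.014],0.04],
    [[0,0,0],[0,0,0.004],0.04],
    [[0,0,0],[0,0,0],0.04],
  ],
)

```text
time: 4.9
eef_pos: [0.6333, -0.1389, 0.0839]
tcp_rot: [0.753, 0.658, -0.0, -0.0]
contact_force: [0.3, -0.2, -1.6]
opening: 0.596
finger_force: 52.5
```

Call:
drive_tool(
  moves=[
    [[0,0,0],[0.002,0,0.004],0.04],
    [[0,0,0],[0,0,0.001],0.04],
    [[0,0,0],[0,0,0],0.04],
  ],
)

```text
time: 5.28
eef_pos: [0.6338, -0.1366, 0.0796]
tcp_rot: [0.753, 0.658, 0.0, 0.0]
contact_force: [-0.0, -0.1, -1.0]
opening: 0.596
finger_force: 52.5
```

Call:
drive_tool(
  moves=[
    [[0,0,0],[0,-0.001,0.001],0.04],
    [[0,0,0],[0,0,0.001],0.04],
    [[0,0,0],[0,0,0],0.04],
  ],
)

```text
time: 5.65
eef_pos: [0.6328, -0.1366, 0.0776]
tcp_rot: [0.753, 0.658, 0.0, 0.0]
contact_force: [-1.0, 0.5, -0.1]
opening: 0.596
finger_force: 52.6
```

Call:
drive_tool(
  moves=[
    [[0,0,0],[0,0,0.001],0.04],
    [[0,0,0],[0,0,0],0.06],
    [[0,0,0],[0,0,0],0.08],
    [[0,0,0],[0,0,0],0.08],
    [[0,0,0],[0,0,-0.02],0.08],
  ],
)

```text
time: 6.28
eef_pos: [0.6313, -0.136, 0.0948]
tcp_rot: [0.753, 0.658, -0.001, -0.002]
contact_force: [0.5, 0.1, 0.8]
opening: 0.938
finger_force: 0.0
```

Call:
drive_tool(
  moves=[
    [[0,0,0],[0,0,-0.05],0.08],
    [[0,0,0],[0,0,-0.06],0.085],
    [[0,0,0],[0.005,-0.05,0],0.085],
    [[0,0,0],[0.005,-0.06,0],0.085],
    [[0,0,0],[0.005,-0.06,0],0.085],
  ],
)

```text
time: 6.9
eef_pos: [0.4651, -0.0988, 0.208]
tcp_rot: [0.753, 0.658, 0.001, 0.001]
contact_force: [-0.7, -0.5, 0.9]
opening: 0.997
finger_force: 0.0
```

Call:
drive_tool(
  moves=[
    [[0,0,0],[0.008,-0.03,0],0.085],
    [[0,0,0],[0,0,0],0.085],
  ],
)

```text
time: 7.15
eef_pos: [0.4366, -0.0865, 0.2076]
tcp_rot: [0.753, 0.658, 0.001, 0.001]
contact_force: [0.1, -0.4, -0.3]
opening: 0.997
finger_force: 0.0
```

```bash
python3 -c "
from h import *
go(.432,-.0843,.058);c=cam('scene','s2.png');t=cam('top')
for n,c,p in(('s',c,proj(c,[[.632,-.137,.112]])[0]),('t',t,proj(t,[[.632,-.137,.112]])[0])):
    p=tuple(int(round(v)) for v in p);print(n,p,c['image'][p[1],p[0]])
    v=cv2.GaussianBlur(c['image'],(3,3),0);m=np.zeros((422,562),np.uint8)
    cv2.floodFill(v,m,p,(255,0,0),(10,)*3,(10,)*3,4|cv2.FLOODFILL_FIXED_RANGE|(255<<8)|cv2.FLOODFILL_MASK_ONLY)
    e=cv2.fitEllipse(max(cv2.findContours(m[1:-1,1:-1],0,1)[0],key=cv2.contourArea));print(np.round(e[0],1),np.round(e[1],1),ray(c,e[0],.112)[:2].round(4))
cv2.imwrite('pics/s2c.png',cv2.resize(cv2.imread('pics/s2.png')[170:350,80:320],None,fx=3,fy=3,interpolation=2))
"
```

```text
t 7.15 pos [ 0.4366 -0.0865  0.2076] shift [ 0.0017 -0.0052  0.1496] turn [ 0.002  0.001 -0.003] op 0.997 F [ 0.1 -0.4 -0.3] ff 0.0
s (213, 255) [167 146 131]
[211.4 254.6] [11.4 15.8] [ 0.6316 -0.1397]
t (339, 158) [172 149 135]
[339.3 158.4] [8.7 9. ] [ 0.6315 -0.1393]
```

View pics/s2c.png

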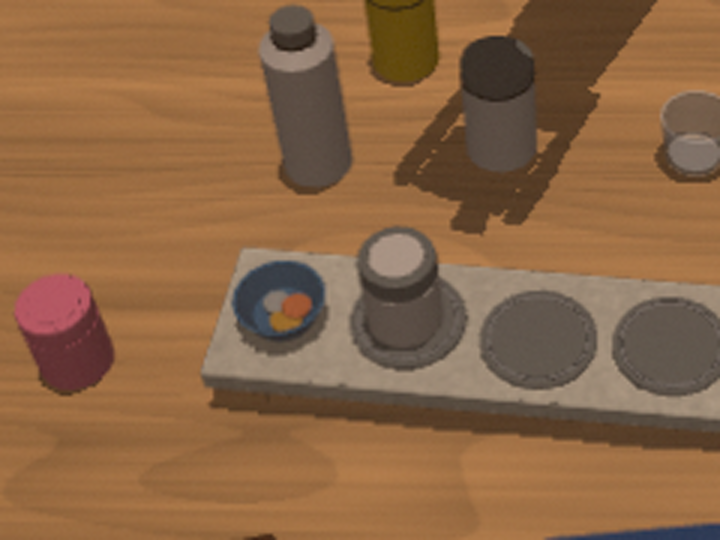

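The jar stands upright on its coaster at crop (400,290), with its lid about 3 mm off centre. Next is the canister, at crop (500,100).

Call:
drive_tool(
  moves=[
    [[0,0,0],[0.002,-0.005,0.03],0.085],
    [[0,0,0],[0,0,0.05],0.085],
    [[0,0,0],[0,0,0.045],0.085],
    [[0,0,0],[0,0,0.025],0.085],
    [[0,0,0],[0,0,0],0.06],
  ],
)

```text
time: 7.88
eef_pos: [0.4325, -0.0843, 0.0546]
tcp_rot: [0.753, 0.658, -0.001, -0.002]
contact_force: [0.8, -0.0, 0.5]
opening: 0.812
finger_force: 0.0
```

Call:
drive_tool(
  moves=[
    [[0,0,0],[0,0,0],0.045],
    [[0,0,0],[0,0,0],0.045],
    [[0,0,0],[0,0,0],0.045],
    [[0,0,0],[0,0,0],0.045],
  ],
)

```text
time: 8.38
eef_pos: [0.4338, -0.0848, 0.0574]
tcp_rot: [0.753, 0.658, 0.001, 0.001]
contact_force: [1.2, -0.7, 0.3]
opening: 0.648
finger_force: 50.0
```

Call:
drive_tool(
  moves=[
    [[0,0,0],[0,0,-0.025],0.045],
    [[0,0,0],[0,0,-0.05],0.045],
    [[0,0,0],[0,0,-0.03],0.045],
    [[0,0,0],[0.01,0.03,0],0.045],
    [[0,0,0],[0.015,0.05,0],0.045],
  ],
)

```text
time: 9.0
eef_pos: [0.5155, -0.0702, 0.1618]
tcp_rot: [0.753, 0.658, -0.0, 0.0]
contact_force: [-0.8, -1.5, -2.1]
opening: 0.647
finger_force: 49.9
```

Call:
drive_tool(
  moves=[
    [[0,0,0],[0.02,0.055,0],0.045],
    [[0,0,0],[0.015,0.05,0],0.045],
    [[0,0,0],[0.005,0.022,0],0.045],
    [[0,0,0],[0,0,0.02],0.045],
    [[0,0,0],[0,0,0],0.045],
  ],
)

```text
time: 9.62
eef_pos: [0.6432, -0.0471, 0.1369]
tcp_rot: [0.753, 0.658, -0.003, -0.004]
contact_force: [-0.2, -0.1, -3.6]
opening: 0.647
finger_force: 50.1
```

```bash
python3 -c "
from h import *
go(.649,-.048,.1014)"
```

```text
t 9.62 pos [ 0.6432 -0.0471  0.1369] shift [-0.0002  0.0062  0.0354] turn [-0.009 -0.001 -0.003] op 0.647 F [-0.2 -0.1 -3.6] ff 50.1
```

Call:
drive_tool(
  moves=[
    [[0,0,0],[0,0.005,0.015],0.045],
    [[0,0,0],[0,0,0.013],0.045],
    [[0,0,0],[0,0,0.004],0.045],
    [[0,0,0],[0,0,0],0.045],
    [[0,0,0],[0,0,0],0.045],
  ],
)

```text
time: 10.25
eef_pos: [0.6521, -0.0484, 0.11]
tcp_rot: [0.753, 0.658, 0.0, 0.0]
contact_force: [0.4, 0.2, -2.9]
opening: 0.642
finger_force: 50.1
```

Call:
drive_tool(
  moves=[
    [[0,0,0],[0,-0.003,0.004],0.045],
    [[0,0,0],[0,0,0.002],0.045],
    [[0,0,0],[0,0,0.001],0.045],
    [[0,0,0],[0,0,0.001],0.045],
    [[0,0,0],[0,0,0],0.045],
  ],
)

```text
time: 10.88
eef_pos: [0.6488, -0.0479, 0.1015]
tcp_rot: [0.753, 0.658, 0.0, 0.0]
contact_force: [0.3, -0.2, -1.4]
opening: 0.643
finger_force: 50.2
```

Call:
drive_tool(
  moves=[
    [[0,0,0],[0,0,0.001],0.045],
    [[0,0,0],[0,0,0],0.06],
    [[0,0,0],[0,0,0],0.085],
    [[0,0,0],[0,0,0],0.085],
    [[0,0,0],[0,0,-0.03],0.085],
  ],
)

```text
time: 11.5
eef_pos: [0.6466, -0.0475, 0.1274]
tcp_rot: [0.753, 0.658, -0.002, -0.003]
contact_force: [0.1, 0.0, 0.5]
opening: 0.995
finger_force: 0.0
```

Call:
drive_tool(
  moves=[
    [[0,0,0],[0,0,-0.06],0.085],
    [[0,0,0],[0,0,-0.06],0.085],
    [[0,0,0],[0.025,-0.015,-0.02],0.085],
    [[0,0,0],[0.05,-0.025,0],0.085],
    [[0,0,0],[0.055,-0.026,0],0.085],
  ],
)

```text
time: 12.12
eef_pos: [0.6004, 0.0905, 0.2711]
tcp_rot: [0.753, 0.657, 0.001, 0.001]
contact_force: [0.6, 1.0, 1.1]
opening: 0.993
finger_force: 0.0
```

Call:
drive_tool(
  moves=[
    [[0,0,0],[0.055,-0.026,0],0.085],
    [[0,0,0],[0.055,-0.026,0],0.085],
    [[0,0,0],[0.055,-0.026,0],0.085],
    [[0,0,0],[0.055,-0.026,0],0.085],
    [[0,0,0],[0.04,-0.015,0],0.085],
  ],
)

```text
time: 12.75
eef_pos: [0.5162, 0.3657, 0.2705]
tcp_rot: [0.752, 0.659, 0.0, -0.0]
contact_force: [1.5, -0.4, 0.6]
opening: 0.996
finger_force: 0.0
```

```bash
python3 -c "
from h import *
c=cam('scene','s3.png');cam('top','t3.png');go(.514,.377,.082)
a=cv2.resize(cv2.imread('pics/s3.png')[190:330,170:500],None,fx=2.4,fy=2.4,interpolation=2)
b=cv2.resize(cv2.imread('pics/t3.png')[140:250,120:380],(792,250),interpolation=2)
cv2.imwrite('pics/c3.png',np.vstack([a,cv2.resize(b,(792,250))]))
p=tuple(int(round(v)) for v in proj(c,[[.649,-.048,.14]])[0]);print(p)
v=cv2.GaussianBlur(c['image'],(3,3),0);m=np.zeros((422,562),np.uint8)
cv2.floodFill(v,m,p,(255,0,0),(10,)*3,(10,)*3,4|cv2.FLOODFILL_FIXED_RANGE|(255<<8)|cv2.FLOODFILL_MASK_ONLY)
e=cv2.fitEllipse(max(cv2.findContours(m[1:-1,1:-1],0,1)[0],key=cv2.contourArea));print(np.round(e[0],1),np.round(e[1],1),ray(c,e[0],.14)[:2].round(4))
"
```

```text
t 12.85 pos [0.5158 0.367  0.2703] shift [ 0.0094 -0.003   0.1883] turn [-0.    -0.001  0.002] op 1.0 F [ 0.7  0.1 -0.3] ff 0.0
(258, 253)
[258.4 253. ] [20.5 27.2] [ 0.6496 -0.0475]
```

View pics/c3.png

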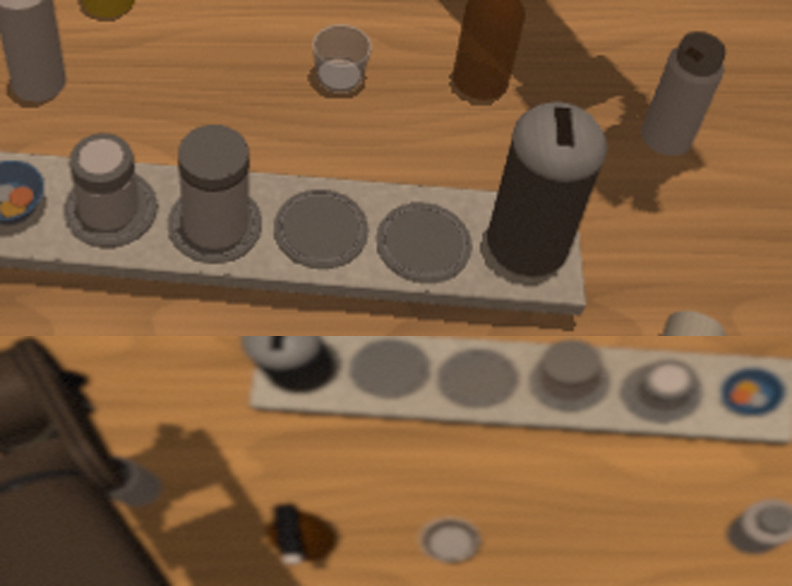

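The canister sits centred on its coaster at crop (215,190). The flask's cap is at crop (701,50), which is scene pixel (462,211) and agrees with the estimate of (0.515, 0.377).

Call:
drive_tool(
  moves=[
    [[0,0,0],[0.01,-0.001,0.03],0.085],
    [[0,0,0],[0,0,0.055],0.085],
    [[0,0,0],[0,0,0.055],0.085],
    [[0,0,0],[0,0,0.048],0.085],
    [[0,0,0],[0,0,0],0.06],
  ],
)

```text
time: 13.48
eef_pos: [0.5149, 0.3708, 0.0772]
tcp_rot: [0.753, 0.658, -0.005, -0.001]
contact_force: [-0.7, -0.4, 0.1]
opening: 0.809
finger_force: 0.0
```

Call:
drive_tool(
  moves=[
    [[0,0,0],[0,0,0],0.04],
    [[0,0,0],[0,0,0],0.04],
    [[0,0,0],[0,0,0],0.04],
    [[0,0,0],[0,0,0],0.04],
  ],
)

```text
time: 13.98
eef_pos: [0.5191, 0.374, 0.0847]
tcp_rot: [0.753, 0.658, 0.002, 0.001]
contact_force: [0.1, -0.2, 3.1]
opening: 0.568
finger_force: 51.8
```

Call:
drive_tool(
  moves=[
    [[0,0,0],[0,0,-0.025],0.04],
    [[0,0,0],[0,0,-0.055],0.04],
    [[0,0,0],[0,0,-0.06],0.04],
    [[0,0,0],[0,0,-0.055],0.04],
    [[0,0,0],[0,0,-0.02],0.04],
  ],
)

```text
time: 14.6
eef_pos: [0.5189, 0.374, 0.3021]
tcp_rot: [0.753, 0.658, 0.004, 0.001]
contact_force: [-0.2, 1.1, -1.9]
opening: 0.574
finger_force: 52.3
```

Call:
drive_tool(
  moves=[
    [[0,0,0],[-0.025,0.015,0],0.04],
    [[0,0,0],[-0.045,0.025,0],0.04],
    [[0,0,0],[-0.05,0.03,0],0.04],
    [[0,0,0],[-0.05,0.03,0],0.04],
    [[0,0,0],[-0.05,0.03,0],0.04],
  ],
)

```text
time: 15.22
eef_pos: [0.6167, 0.1363, 0.2942]
tcp_rot: [0.753, 0.658, -0.002, -0.001]
contact_force: [1.1, 0.7, -2.1]
opening: 0.571
finger_force: 52.3
```

Call:
drive_tool(
  moves=[
    [[0,0,0],[-0.05,0.025,0],0.04],
    [[0,0,0],[-0.03,0.017,0],0.04],
    [[0,0,0],[-0.013,0.006,0],0.04],
    [[0,0,0],[0,0,0.03],0.04],
    [[0,0,0],[0,0,0.05],0.04],
  ],
)

```text
time: 15.85
eef_pos: [0.6532, 0.04, 0.2178]
tcp_rot: [0.753, 0.658, 0.002, 0.001]
contact_force: [-0.7, 0.5, -3.1]
opening: 0.575
finger_force: 52.4
```

```bash
python3 -c "
from h import *
cam('top');cam('top');go(.652,.0395,.1287)"
```

```text
t 15.95 pos [0.6474 0.0407 0.2082] shift [-0.0006  0.0061  0.0794] turn [-0.017  0.    -0.002] op 0.575 F [-0.6  0.4 -2.9] ff 52.5
```

Call:
drive_tool(
  moves=[
    [[0,0,0],[0,0.001,0.03],0.04],
    [[0,0,0],[0,0,0.025],0.04],
    [[0,0,0],[0,0,0.012],0.04],
    [[0,0,0],[0,0,0.004],0.04],
    [[0,0,0],[0,0,0],0.04],
  ],
)

```text
time: 16.58
eef_pos: [0.6539, 0.0394, 0.1474]
tcp_rot: [0.753, 0.658, 0.001, 0.001]
contact_force: [0.2, -0.4, -2.7]
opening: 0.576
finger_force: 52.6
```

Call:
drive_tool(
  moves=[
    [[0,0,0],[0,0,0],0.04],
    [[0,0,0],[0,0,0],0.04],
  ],
)

```text
time: 16.82
eef_pos: [0.6539, 0.0392, 0.1474]
tcp_rot: [0.753, 0.658, 0.001, 0.001]
contact_force: [0.4, 0.2, -2.1]
opening: 0.571
finger_force: 52.6
```

Call:
drive_tool(
  moves=[
    [[0,0,0],[0,-0.001,0.008],0.04],
    [[0,0,0],[0,0,0.006],0.04],
    [[0,0,0],[0,0,0.003],0.04],
    [[0,0,0],[0,0,0.001],0.04],
    [[0,0,0],[0,0,0],0.04],
  ],
)

```text
time: 17.45
eef_pos: [0.6523, 0.0394, 0.1288]
tcp_rot: [0.753, 0.658, -0.0, -0.0]
contact_force: [-3.1, -0.7, 2.6]
opening: 0.574
finger_force: 53.5
```

Call:
drive_tool(
  moves=[
    [[0,0,0],[0,0,0],0.06],
    [[0,0,0],[0,0,0],0.085],
    [[0,0,0],[0,0,0],0.085],
    [[0,0,0],[0,0,-0.03],0.085],
    [[0,0,0],[0,0,-0.06],0.085],
  ],
)

```text
time: 18.08
eef_pos: [0.6505, 0.0395, 0.2153]
tcp_rot: [0.753, 0.658, -0.003, -0.003]
contact_force: [0.4, -0.2, 0.9]
opening: 0.999
finger_force: 0.0
```

Call:
drive_tool(
  moves=[
    [[0,0,0],[0,0,-0.05],0.085],
    [[0,0,0],[-0.025,-0.015,0],0.085],
    [[0,0,0],[-0.05,-0.028,0],0.085],
    [[0,0,0],[-0.05,-0.028,0],0.085],
    [[0,0,0],[-0.05,-0.028,0],0.085],
  ],
)

```text
time: 18.7
eef_pos: [0.5299, -0.122, 0.2685]
tcp_rot: [0.753, 0.658, 0.0, 0.001]
contact_force: [0.6, -1.1, 0.3]
opening: 1.001
finger_force: 0.0
```

Call:
drive_tool(
  moves=[
    [[0,0,0],[-0.05,-0.028,0],0.085],
    [[0,0,0],[-0.04,-0.022,0],0.085],
    [[0,0,0],[-0.025,-0.013,0],0.085],
    [[0,0,0],[0,0,0],0.085],
    [[0,0,0],[0,0,0],0.085],
  ],
)

```text
time: 19.32
eef_pos: [0.4535, -0.226, 0.2685]
tcp_rot: [0.753, 0.658, 0.0, 0.0]
contact_force: [-0.1, 0.2, -0.2]
opening: 0.997
finger_force: 0.0
```

```bash
python3 -c "
from h import *
c=cam('scene','s4.png');go(.452,-.2265,.11)
cv2.imwrite('pics/c4.png',cv2.resize(cv2.imread('pics/s4.png')[140:330,120:440],None,fx=2.4,fy=2.4,interpolation=2))
t=cam('top')
print(proj(c,[[.652,.041,.168],[.652,.041,.044]]))
"
```

```text
t 19.38 pos [ 0.4536 -0.2257  0.2684] shift [-0.001  -0.0016  0.1584] turn [ 0.    -0.    -0.002] op 0.995 F [ 0.8 -0.3  0.4] ff 0.0
[[306.38699223 244.67273678]
 [303.24719745 284.01706846]]
```

View pics/c4.png

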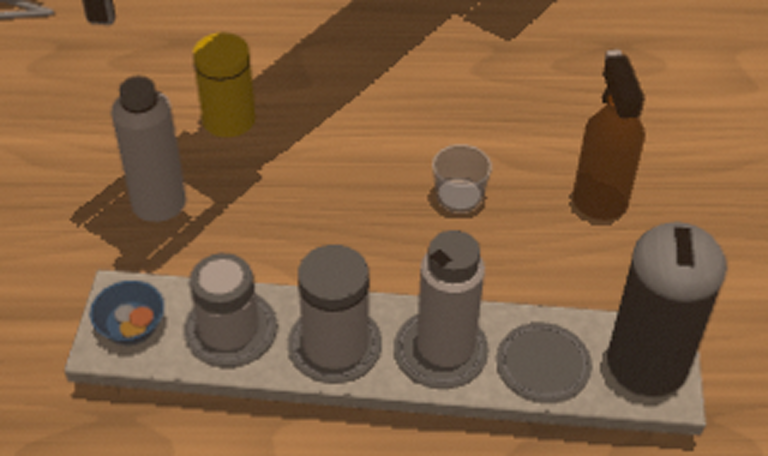

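The flask stands on its coaster, cap at crop (454,250), about 5 mm off in y, which is within tolerance. The gripper is now over the bottle, at crop (150,150).

Call:
drive_tool(
  moves=[
    [[0,0,0],[-0.001,-0.002,0.03],0.085],
    [[0,0,0],[0,0,0.055],0.085],
    [[0,0,0],[0,0,0.05],0.085],
    [[0,0,0],[0,0,0.023],0.085],
    [[0,0,0],[0,0,0],0.06],
  ],
)

```text
time: 20.05
eef_pos: [0.4502, -0.2252, 0.108]
tcp_rot: [0.752, 0.659, -0.0, -0.003]
contact_force: [-0.1, -0.2, 0.9]
opening: 0.809
finger_force: 0.0
```

Call:
drive_tool(
  moves=[
    [[0,0,0],[0,0,0],0.04],
    [[0,0,0],[0,0,0],0.04],
    [[0,0,0],[0,0,0],0.04],
    [[0,0,0],[0,0,0],0.04],
    [[0,0,0],[0,0,0],0.04],
  ],
  grip_force=60,
)

```text
time: 20.68
eef_pos: [0.4518, -0.2277, 0.1117]
tcp_rot: [0.753, 0.658, 0.0, 0.001]
contact_force: [-1.0, 1.0, 6.2]
opening: 0.614
finger_force: 63.5
```

Call:
drive_tool(
  moves=[
    [[0,0,0],[0,0,-0.025],0.04],
    [[0,0,0],[0,0,-0.055],0.04],
    [[0,0,0],[0,0,-0.06],0.04],
    [[0,0,0],[0,0,-0.055],0.04],
    [[0,0,0],[0,0,-0.02],0.04],
  ],
)

```text
time: 21.3
eef_pos: [0.4516, -0.2277, 0.3285]
tcp_rot: [0.753, 0.658, 0.0, 0.003]
contact_force: [0.3, 0.5, -3.4]
opening: 0.614
finger_force: 63.8
```

Call:
drive_tool(
  moves=[
    [[0,0,0],[0.025,0.01,0],0.04],
    [[0,0,0],[0.045,0.02,0],0.04],
    [[0,0,0],[0.055,0.024,0],0.04],
    [[0,0,0],[0.055,0.024,0],0.04],
    [[0,0,0],[0.055,0.024,0],0.04],
  ],
)

```text
time: 21.92
eef_pos: [0.5833, -0.0061, 0.3218]
tcp_rot: [0.753, 0.658, -0.002, -0.002]
contact_force: [0.7, -1.0, -1.5]
opening: 0.618
finger_force: 63.6
```

Call:
drive_tool(
  moves=[
    [[0,0,0],[0.055,0.024,0],0.04],
    [[0,0,0],[0.05,0.022,0],0.04],
    [[0,0,0],[0.03,0.013,0],0.04],
    [[0,0,0],[0.01,0.004,0],0.04],
    [[0,0,0],[0,0,0],0.04],
  ],
)

```text
time: 22.55
eef_pos: [0.6646, 0.1274, 0.3227]
tcp_rot: [0.753, 0.658, -0.002, -0.001]
contact_force: [0.4, 0.1, -1.6]
opening: 0.614
finger_force: 63.7
```

Call:
drive_tool(
  moves=[
    [[0,0,0],[0,0,0.02],0.04],
    [[0,0,0],[0,0,0.03],0.04],
    [[0,0,0],[0,0,0.01],0.04],
    [[0,0,0],[0,0,0],0.04],
    [[0,0,0],[0,0,0],0.04],
  ],
)

```text
time: 23.18
eef_pos: [0.6659, 0.1271, 0.2668]
tcp_rot: [0.753, 0.658, 0.001, 0.001]
contact_force: [-0.5, -0.3, -1.2]
opening: 0.616
finger_force: 63.7
```

```bash
python3 -c "
from h import *
go(.667,.126,.1557)"
```

```text
t 23.18 pos [0.6659 0.1271 0.2668] shift [-0.001   0.001   0.1111] turn [ 0.002 -0.    -0.004] op 0.616 F [-0.5 -0.3 -1.2] ff 63.7
```

Call:
drive_tool(
  moves=[
    [[0,0,0],[0,0,0.02],0.04],
    [[0,0,0],[0,0,0.04],0.04],
    [[0,0,0],[0,0,0.03],0.04],
    [[0,0,0],[0,0,0.01],0.04],
    [[0,0,0],[0,0,0],0.04],
  ],
)

```text
time: 23.8
eef_pos: [0.665, 0.1275, 0.1646]
tcp_rot: [0.753, 0.658, -0.0, -0.0]
contact_force: [-0.2, -0.3, -2.5]
opening: 0.616
finger_force: 63.6
```

Call:
drive_tool(
  moves=[
    [[0,0,0],[0,0,0],0.04],
    [[0,0,0],[0,0,0],0.04],
  ],
)

```text
time: 24.05
eef_pos: [0.6663, 0.1275, 0.1673]
tcp_rot: [0.753, 0.658, 0.001, 0.001]
contact_force: [0.1, -1.2, -3.0]
opening: 0.615
finger_force: 63.6
```

Call:
drive_tool(
  moves=[
    [[0,0,0],[0,0,0.006],0.04],
    [[0,0,0],[0,0,0.003],0.04],
    [[0,0,0],[0,0,0.001],0.04],
    [[0,0,0],[0,0,0.001],0.04],
    [[0,0,0],[0,0,0],0.04],
  ],
)

```text
time: 24.68
eef_pos: [0.6653, 0.1276, 0.1559]
tcp_rot: [0.753, 0.658, -0.0, -0.0]
contact_force: [-4.2, 0.6, 5.2]
opening: 0.613
finger_force: 64.4
```

Contact. Release, retreat up, and look.

Call:
drive_tool(
  moves=[
    [[0,0,0],[0,0,0],0.06],
    [[0,0,0],[0,0,0],0.085],
    [[0,0,0],[0,0,0],0.085],
    [[0,0,0],[0,0,-0.03],0.085],
    [[0,0,0],[0,0,-0.06],0.085],
  ],
)

```text
time: 25.3
eef_pos: [0.6634, 0.1272, 0.2408]
tcp_rot: [0.753, 0.658, -0.003, -0.003]
contact_force: [1.4, 1.0, 0.9]
opening: 0.993
finger_force: 0.0
```

Call:
drive_tool(
  moves=[
    [[0,0,0],[0,0,-0.05],0.085],
    [[0,0,0],[0,-0.05,0],0.085],
    [[0,0,0],[0,-0.06,0],0.085],
    [[0,0,0],[0,-0.06,0],0.085],
    [[0,0,0],[0,-0.03,0],0.085],
  ],
)

```text
time: 25.92
eef_pos: [0.4646, 0.1546, 0.2941]
tcp_rot: [0.753, 0.658, 0.0, -0.0]
contact_force: [0.0, 0.3, -0.8]
opening: 0.995
finger_force: 0.0
```

```bash
python3 -c "
from h import *
c=cam('scene','s5.png');t=cam('top','t5.png')
a=cv2.resize(cv2.imread('pics/s5.png')[200:330,150:440],None,fx=2.7,fy=2.7,interpolation=2)
cv2.imwrite('pics/c5.png',a)
X=[[.667,.126,.196],[.667,.126,.044],[.653,.041,.168],[.653,.041,.044]]
print(((proj(c,X)-[150,200])*2.7).round(0))
"
```

```text
[[555. 111.]
 [529. 244.]
 [422. 122.]
 [414. 228.]]
```

View pics/c5.png

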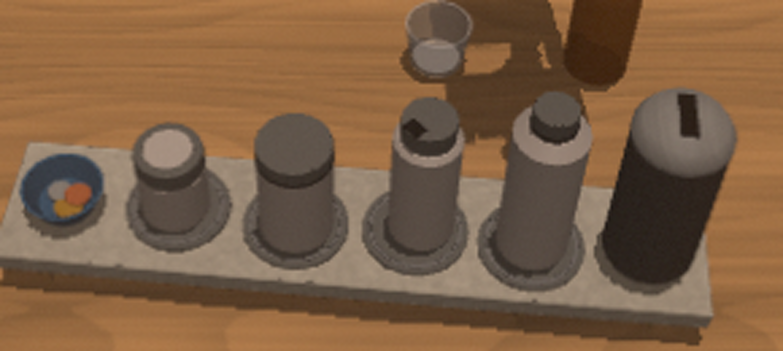

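All four stand upright and centred on their coasters: jar (165,190), canister (295,190), flask (427,190) and bottle (545,190). The flask is the furthest off, about 5 mm against the 13 mm allowed, and the spray is untouched.

```bash
python3 -c "
from h import *
print(ctrl.sign_off())"
```

```text
the job is handed in; nothing more can be done
None
```

The job is handed in: bottle, flask, canister and jar stand upright on their coasters, tallest by the lint bin down to the jar by the coin dish, each within about 7 mm of centre by the camera, and the spray bottle was left where it stood; the hand-in returned no verdict.

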